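# Hang the dial gauge on the desk stand's peg, dial outward

## Task

Take the white dial gauge out of its slot holder and hang it by the eye at its top on the peg of the upright desk stand, with the dial facing outward, away from the post. Feel your way: the peg's height is set differently each time; set the eye's bar down gently on the peg before letting go (neither forcing it nor letting it drop), slid fully home with its back against the post and hanging straight. Leave the other things on the desk where they are.

Things in the scene. Friction and masses are not known exactly. Their poses are not given: they have to be found in the camera images.
- gauge: Room dial gauge: flat white plastic housing 50 wide (its y) x 14 thick (its x) x 124 mm tall (its z), 0.10-0.20 kg. Origin: centre of its underside; z runs up to the eye. +x is the normal of the marked face, the back (-x) is plain. Held best by its 50 mm width across the cheeks beside the eye. It starts upright in the holder, sunk 45 mm into the slot, dial facing one of many directions.
- eye (a point): Centre of the gauge's eye, a window through its thickness, 103 mm above its underside, mid thickness; axes as the gauge's. The window is 18 mm wide (y) and 22 mm high (92 to 114 mm above the underside), with a 16 mm wide cheek on either side, closed above by a round steel bar, 10 mm diameter, along y.
- dial (a point): Centre of the gauge's marked face, on its surface: a round 44 mm dial with black rim, tick marks and pointer. 50 mm above the underside, 7 mm along the gauge's +x; axes as the gauge's.
- holder: Grey plastic slot holder fixed to the desk: base plate 90 x 110 x 6 mm with an upright open-topped pocket, 28 x 64 mm outside, 18 (x) x 54 (y) mm inside, floor 6 mm and rim 51 mm above the desk. Origin: centre of the underside; z up.
- stand: Stand fixed to the desk: grey base 150 (x) x 120 (y) x 10 mm and a flat aluminium post 36 wide (y) x 12 mm thick (x), top 186 mm above the desk. Origin: at desk level under the middle of the post; z up; +x is outward, the side the peg points to. The post's face is 6 mm from the origin along +x. More than 25 N between gauge and stand counts as forcing it.
- post_face (a point): Point on the post's face, mid width, 150 mm above the desk; axes as the stand's. The steel peg, 8 mm round with a round end, leaves the face within 12 mm above or below it (clamped tight at a height set anew each time, shown by no reading: feel or see it), runs out along +x rising 12 degrees, y = 0; it ends 59 mm out, its axis there 12 mm higher than at the face.
- sanitiser: bystander: clear pump bottle, 64 mm diameter, 155 mm tall, origin at the centre of its underside
- inkpad: bystander: round flat red tin, 68 mm diameter, 18 mm tall, origin at the centre of its underside
- stapler: bystander: black stapler, 130 (its x) x 34 x 42 mm tall, origin at the centre of its underside
Things that resemble listed ones, but are neither listed nor needed, are in the scene too. Of the things that look like the gauge, the middle-sized one is meant. Of the things shaped like the stand, the grey one is meant.

How it is judged (in metres and radians):
On the way, in this order (a step that is already met when the one before it is completed fails the run):
1. the gauge is lifted clear of the holder, in the gripper (height (world z) of gauge above 0.06 m and contact force between the fingers and gauge above 0.5 N), for 0.1 s.
2. still held, the gauge bears on the stand with its eye over the peg (contact force between gauge and stand above 0.5 N and contact force between the fingers and gauge above 0.5 N and x of eye in the frame of stand between 0.005 and 0.06 m and y of eye in the frame of stand between -0.012 and 0.012 m and height (world z) of gauge above 0.022 m), for 0.1 s.
At the end, for the whole second after the job is handed in: The gauge hangs at rest on the peg, released, its underside 22 to 65 mm above the desk, dial outward (marked face on the side away from the post), its back at the eye within 5 mm of the post's face, centred within 9 mm, square to the post within 0.16 rad and upright within 0.14 rad (x of eye in the frame of stand between 0.008 and 0.018 m and y of eye in the frame of stand between -0.009 and 0.009 m and x of dial in the frame of stand between 0.017 and 0.032 m and angle between the x axis of gauge and the x axis of stand, either way round below 0.16 rad and angle between gauge's own z axis and vertical below 0.14 rad and height (world z) of gauge between 0.022 and 0.065 m and contact force between gauge and stand above 0.4 N and linear speed of gauge below 0.02 m/s and contact force between the fingers and gauge below 0.05 N); the robot touches nothing.
It fails at once if gauge and stand pressed together with more than 25 N (contact force between gauge and stand above 25 N).
It fails at once if the gauge is let drop (falls faster than 0.25 m/s, out of the fingers) (contact force between the fingers and gauge below 0.05 N and linear speed of gauge above 0.25 m/s).
It fails at once if a bystander is moved more than 25 mm (distance of any of sanitiser, inkpad, stapler from where it was at the start of the episode above 0.025 m).
It also fails if it takes over 58 s, if anything falls off the work surface, if the arm or the gripper's body presses on something with over 40 N, if the wrist force passes 120 N, or if a joint passes its speed limit or range.

## Robot

A 6-joint arm with a two-finger parallel gripper is mounted at the origin on the work surface. World frame = base frame: x ahead of the robot, y to its left, z up, the work surface at z = 0. Lengths are in mm, angles in degrees, forces in N, time in s.
With the tool pointing down it reaches from about 250 to 775 mm from the base axis. Payload 4 kg.
Tool frame: the origin (TCP) lies on the centre line of the jaws, within the pads' length; the fingertips stand 17 mm ahead of it and the grasp point (between the pads) lies 2 mm behind it (manip.tcp_to_tips is the distance from the TCP to the fingertips, in mm); z points along the fingers, y is the line along which they close (so a half turn about z gives the same grasp; the last joint's range is limited). The gripper opens to 94 mm and grips with 3 to 60 N. Pads are 16 mm wide; open, the fingers measure 119 mm over their backs; the gripper's body (75 mm by 177 mm) begins 78 mm behind the grasp point.
Start: joints at [-76.897, 4.996, 78.535, -0, 96.463, -5.907], TCP at [179.158, -520.02, 222.506] pointing down, gripper open.
Joint ranges: [-177.83, 177.83], [-43.37, 116.18], [15.69, 146.23], [-61.86, 241.86], [9.47, 152.12], [-147.06, 147.06]. Speed limits (degrees/s): [159.86, 159.86, 180, 180, 180, 180].

## Interface

Orientations are given as [roll, pitch, yaw] about the fixed x, y, z axes, in that order (R = Rz(yaw) Ry(pitch) Rx(roll)).
In Python, from bench import sensors, cams, manip, nets gives the robot as it stands. The module is installed in compiled form; this text tells all that it offers.
- The arm moves only by the tool step_arm, never from a script. Its argument "commands" is text: rows parted by semicolons, each of 5 numbers parted by spaces: the shift along the tool's x, y, z in cm, then the turn about the tool's z in rad, then the finger opening in cm, from 0 to 9.4. In form: dx dy dz yaw hand; .... A call has 1 to 10 rows; each row is the pose to reach, as a shift and turn from the pose commanded when the call began, along the tool's axes at that moment; what a row does not reach only later rows make up. A row lasts 1/10 s, in which the tool goes at most 50 mm and 8.59 degrees, less where a joint would pass 70% of its speed; a pose out of reach is approached as far as the arm can. A call with a gripper value outside its range is refused whole. The fingers move at their own pace and stop on an object; "newtons" is the grip in N (left out, the last holds). Time passes only in rows, so rows that repeat a pose let the fingers close. It gives the time, the measured TCP pose, the force, the opening and the grip force at its end, in the units of the state.
- sensors.get_state(): the state, without advancing time (a new reading comes with each control period).
- cams.camera(name): name is "scene" or "top" or "wrist"; returns (picture, depth): 400x640x3 uint8, red, green, blue; 400x640 float32, mm along the optical axis (not along the pixel's ray), 0 where there is no reading.
- cams.camera_model(name): a dict with "fx", "fy", "cx", "cy" (pixels), "D" ([k1, k2, p1, p2, k3] as OpenCV has them; the pictures are not rectified), "rvec" (rotation vector, rad) and "tvec" (3), from world to camera coordinates, as OpenCV has them. Camera axes: x right, y down, z forward; pixel columns grow to the right and rows downward; lengths in mm; the calibration is good to about 2 mm. A picture is of the moment at which its call begins: read the wrist's pose just before it. camera_model takes no time and is no camera call; for the wrist camera it gives the pose at the moment of the call.
- manip.sign_off(): hands the job in; it is judged then, once.
Trained networks look in the newest picture that a camera, given by its name, has taken for a name from the list of things; names that differ only in an ending like _2 or _b are one class to them, and where a whole thing is asked for, a point or a joint stands for the part that bears it (a point fixed in the world has none). Each returns a list of dicts, best first, with "conf" (0 to 1); they miss things now and then, are a little off and sometimes report something else, mostly with a low value. They report only what shows in the picture. A call takes as long as a camera call. They do not tell look-alikes from the thing itself.
- nets.regions_of(camera, name): "pixels" (400x640 bool, what is visible of it) and "bbox" ([centre column, centre row, width, height] in pixels, round what is visible of it).
The state is a dict: "time": time; "joint_positions": joint angles; "qd": joint speeds; "joint_efforts": joint torques, N m; "eef_pos": TCP position; "orientation": TCP orientation; "wrist_force": force on the tool from outside, world axes, zero at the start; "torque": the same for the moment, N m; "width": opening from 0.0 (shut) to 1.0 (fully open); "finger_force": force on a finger pad.
Only numpy, scipy, OpenCV 4.12 (cv2) and the standard library are available. Lean on these libraries where they do the work, as an engineer would, in place of code of your own. Each camera call takes 0.05 s, during which the arm holds its last target. There are 200 camera calls.

## Working session

There is one attempt and no reset: what is moved stays moved. The work goes in short steps, Python scripts to look and compute and a tool call to move; the robot and the scene stay as the last step left them, time stands still between calls to the robot, and variables do not carry over. Pictures are saved under pics/ and viewed, at most 10 in all, crops included, and the job is handed in when it is done.

Besides the shell and the picture viewer there is one more tool, called as name(argument=value, ...), one argument or row to a line, values as JSON. step_arm: Moves the arm, as the interface text tells. Its arguments: {"type":"object","properties":{"commands":{"type":"string"},"newtons":{"type":"number"}},"required":["commands"]}

```bash
mkdir -p pics; cat > h.py <<'E'
import numpy as np, cv2
from bench import sensors, cams, manip, nets
def snap(c,fn=None):
    m=cams.camera_model(c); p,d=cams.camera(c)
    if fn: cv2.imwrite(fn,p[:,:,::-1])
    return p,d,m
def pts(d,m,mask):
    v,u=np.nonzero(mask&(d>0)); z=d[v,u]
    K=np.array([[m['fx'],0,m['cx']],[0,m['fy'],m['cy']],[0,0,1]],float)
    q=cv2.undistortPoints(np.stack([u,v],1).astype(np.float64)[:,None],K,np.array(m['D'],float))[:,0]
    P=np.c_[q*z[:,None],z]; R=cv2.Rodrigues(np.array(m['rvec'],float))[0]
    return (P-np.array(m['tvec'],float).ravel())@R, u, v
E
python3 - <<'E'
from h import *
print(sensors.get_state())
for c in ('scene','top'):
    p,d,m=snap(c,f'pics/{c}1.png')
    for n in ('gauge','holder','stand','sanitiser','inkpad','stapler'):
        for r in nets.regions_of(c,n):
            if r['conf']<.3: continue
            P,_,_=pts(d,m,r['pixels'])
            print(c,n,round(r['conf'],2),np.round(r['bbox']),np.round(np.median(P,0)),np.round(np.percentile(P,[2,98],0)).tolist() if len(P) else '')
E
```

```text
{'time': 0.0, 'joint_positions': array([-7.68970555e+01,  5.03920033e+00,  7.86232803e+01,  1.00380978e-03,
        9.64639274e+01, -5.90434549e+00]), 'qd': array([ 0.05272824,  0.04121824, -0.02937453, -0.11153393,  0.09767117,
        0.01867428]), 'joint_efforts': array([-2.34251547e-04, -3.40183389e+01, -3.02427793e+01,  7.19074742e-02,
        3.30987526e-02, -1.85267440e-04]), 'eef_pos': array([ 179.03891245, -519.50153029,  221.31625036]), 'orientation': array([-1.79874365e+02, -1.39957086e-02,  1.90073866e+01]), 'wrist_force': array([-0.88035003,  0.47107661, -0.03798843]), 'torque': array([ 0.08151512, -0.02539744, -0.04905654]), 'finger_force': 0.0, 'width': 1.0000359962114262}
scene gauge 0.9 [236. 304.  27.  35.] [ 563. -297.   46.] [[491.0, -309.0, -1.0], [577.0, -246.0, 88.0]]
scene gauge 0.83 [271. 241.  28.  40.] [ 526. -172.   93.] [[507.0, -193.0, 50.0], [539.0, -149.0, 130.0]]
scene gauge 0.63 [233. 209.  40.  70.] [ 394. -141.   91.] [[203.0, -171.0, -1.0], [409.0, 10.0, 170.0]]
scene holder 0.94 [271. 271.  60.  44.] [ 535. -183.    7.] [[470.0, -227.0, 2.0], [57
[... 836 characters left out ...]
top gauge 0.41 [248. 207.  55.  63.] [533. 153.  11.] [[458.0, 94.0, 5.0], [611.0, 220.0, 186.0]]
top holder 0.66 [367. 212.  49.  43.] [ 516. -163.    7.] [[467.0, -225.0, 0.0], [572.0, -109.0, 54.0]]
top stand 0.82 [248. 209.  59.  67.] [533. 153.  11.] [[460.0, 91.0, 5.0], [610.0, 222.0, 186.0]]
top stand 0.68 [222. 291.  61.  63.] [316. 217.  11.] [[241.0, 156.0, 2.0], [391.0, 285.0, 185.0]]
top sanitiser 0.98 [302. 105.  21.  31.] [785.   8.  92.] [[767.0, -18.0, 16.0], [824.0, 37.0, 157.0]]
top inkpad 0.68 [312. 170.  30.  28.] [634. -10.  18.] [[604.0, -41.0, 10.0], [665.0, 20.0, 23.0]]
top stapler 0.78 [308. 224.  11.  44.] [484.  -3.  42.] [[429.0, -16.0, 38.0], [543.0, 10.0, 47.0]]
```

```bash
python3 - <<'E'
import cv2,numpy as np
a=cv2.imread('pics/scene1.png')[90:340,190:470]; b=cv2.imread('pics/top1.png')[80:340,180:450]
cv2.imwrite('pics/a.png',cv2.resize(a,None,fx=2.3,fy=2.3,interpolation=3));cv2.imwrite('pics/b.png',cv2.resize(b,None,fx=2.3,fy=2.3,interpolation=3))
E
```

```text
(no output)
```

View pics/a.png

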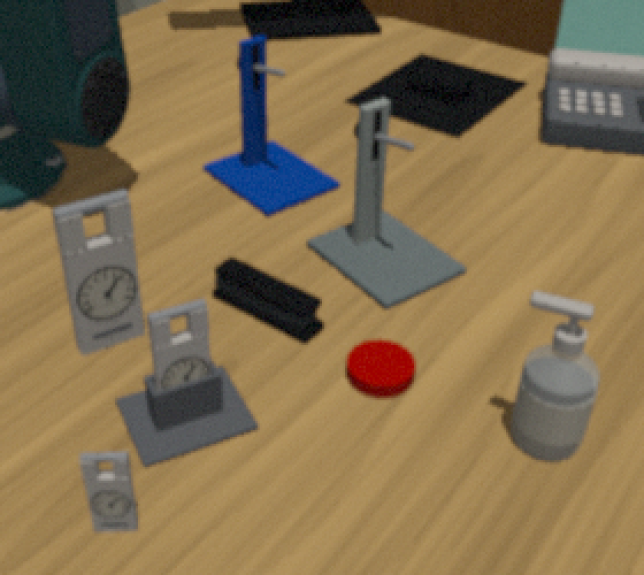

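View pics/b.png

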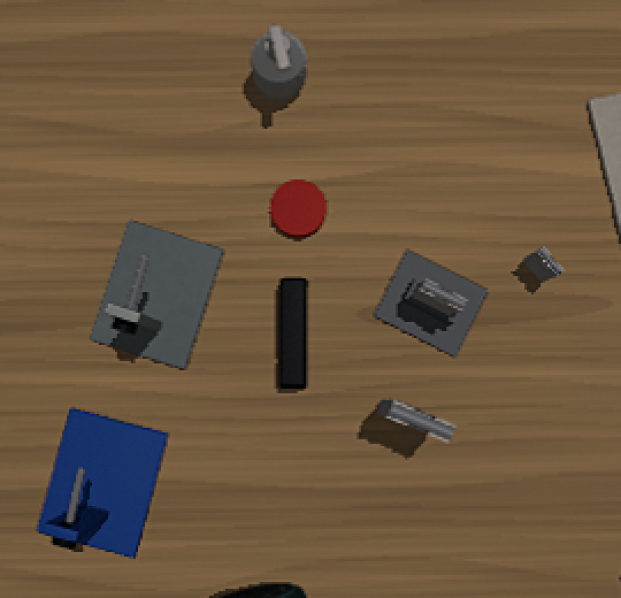

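In the scene crop, the target gauge is in the holder at about (180,345), its dial facing the scene camera. The grey stand is at (375,200) with its peg pointing right. The top crop agrees: holder at (432,302), grey stand at (150,300) with the peg pointing up, towards +x.

```bash
cat > m.py <<'E'
from h import *
def rect(P):
    r=cv2.minAreaRect(P[:,:2].astype(np.float32)); return np.round(r[0],1),np.round(r[1],1),round(r[2],1)
for c in ('top','scene'):
    p,d,m=snap(c); P,u,v=pts(d,m,np.ones(d.shape,bool))
    def box(lo,hi): return P[np.all((P>lo)&(P<hi),1)]
    print(c,'holderbase',rect(box([450,-240,4],[590,-100,9])))
    print(c,'gaugetop',rect(box([480,-215,118],[565,-125,137])),'n',len(box([480,-215,118],[565,-125,137])))
    print(c,'standbase',rect(box([440,70,7.5],[630,235,13])))
    T=box([440,110,181],[560,200,190]); print(c,'posttop',rect(T),len(T), T.mean(0).round(1))
    Q=box([440,70,125],[640,235,179])
    print(c,'pegpost n',len(Q)); np.save(f'q_{c}.npy',Q)
    F=box([480,-215,60],[565,-125,128]); X=F-F.mean(0)
    if c=='scene':
        w,V=np.linalg.eigh(X.T@X); print('face normal',V[:,0].round(3),F.mean(0).round(1),len(F))
E
python3 m.py
```

```text
top holderbase (array([ 519.4, -170.6]), array([137.8, 137.3]), 89.1)
top gaugetop (array([ 521. , -165.7]), array([50.3, 14.2]), 60.4) n 107
top standbase (array([530.5, 142. ]), array([150.3, 149.9]), 72.0)
top posttop (array([502. , 167.7]), array([36.5, 11.8]), 71.7) 76 [501.9 167.2 186.1]
top pegpost n 154
scene holderbase (array([ 522.4, -169.2]), array([110. ,  90.8]), 62.0)
scene gaugetop (array([ 524.1, -169.3]), array([50.4, 12. ]), 62.5) n 174
scene standbase (array([536.8, 155.3]), array([122.1, 150.7]), 72.1)
scene posttop (array([503.4, 167.2]), array([36.2, 14.4]), 74.6) 50 [504.  165.4 184.8]
scene pegpost n 301
face normal [ 0.87  -0.492  0.039] [ 526.3 -172.3   94.5] 659
```

```bash
python3 - <<'E'
import numpy as np
a=np.radians(-18); X=np.array([np.cos(a),np.sin(a)]);Y=np.array([-X[1],X[0]])
for c in ('top','scene'):
    Q=np.load(f'q_{c}.npy'); D=Q[:,:2]-[502.7,167.4]; x=D@X;y=D@Y
    k=(x>14)&(x<80)&(abs(y)<15)
    print(c,k.sum(),'y',np.median(y[k]).round(1),'xmax',x[k].max().round(1))
    for s in range(14,70,8):
        j=k&(x>=s)&(x<s+8)
        if j.any(): print(s,j.sum(),x[j].mean().round(1),y[j].mean().round(1),'z',np.percentile(Q[j,2],[5,50,95]).round(1),'h',np.percentile(Q[j,2]-4-(x[j]-6)*12/59,[50,90]).round(1))
# move numbers
th=np.radians(19);tx=np.array([np.cos(th),np.sin(th)]);ty=np.array([np.sin(th),-np.cos(th)])
d=np.array([522.5,-168.5])-[179.1,-520.0]; print(d@tx,d@ty)
E
```

```text
top 70 y -0.9 xmax 63.7
14 11 17.8 -0.8 z [152.2 154.7 157.8] h [148.4 151.3]
22 11 25.6 -0.2 z [153.2 156.5 157.4] h [148.9 149.3]
30 13 33.8 -0.7 z [155.4 159.1 165.1] h [149.7 154.2]
38 10 42.2 -1.0 z [157.5 161.1 167. ] h [150.3 154.6]
46 12 50.1 -1.0 z [158.4 162.6 166.2] h [149.5 152.8]
54 10 58.0 -0.7 z [160.2 164.1 166.5] h [149.9 150.8]
62 3 62.9 -0.6 z [163.9 165.5 166.8] h [150.1 151.1]
scene 50 y -2.7 xmax 66.9
14 5 17.4 -2.5 z [150.7 153.5 155. ] h [146.6 148.5]
22 8 25.2 -2.9 z [151.3 155.7 157.3] h [147.4 149.6]
30 8 33.9 -2.4 z [154.4 157.2 159.1] h [147.4 149.3]
38 6 42.0 -3.1 z [154.7 157.8 160.8] h [146.5 148.8]
46 9 49.7 -2.7 z [156.5 160.2 162.3] h [147.8 149.5]
54 10 58.3 -2.1 z [157.7 161.  164.5] h [146.4 149.5]
62 4 65.1 -2.6 z [159.7 163.5 165.7] h [147.5 149.2]
439.12828515249595 -220.54967508257226
```

step_arm(
  commands="43.9 -22.05 0 0.838 9.4;43.9 -22.05 0 0.838 9.4;43.9 -22.05 0 0.838 9.4;43.9 -22.05 0 0.838 9.4;43.9 -22.05 0 0.838 9.4;43.9 -22.05 0 0.838 9.4;43.9 -22.05 0 0.838 9.4;43.9 -22.05 0 0.838 9.4;43.9 -22.05 0 0.838 9.4;43.9 -22.05 0 0.838 9.4",
)

```text
time: 1.8
eef_pos: [510.1, -180.8, 222.8]
orientation: [180.0, -0.1, -29.0]
wrist_force: [0.7, -0.4, 0.2]
width: 1.001
finger_force: 0.0
```

step_arm(
  commands="0 0 0 0 9.4;0 0 0 0 9.4;0 0 0 0 9.4",
)

```text
time: 2.1
eef_pos: [508.4, -183.2, 222.5]
orientation: [180.0, 0.0, -29.1]
wrist_force: [-0.8, 0.5, -1.1]
width: 0.999
finger_force: 0.0
```

```bash
python3 - <<'E'
from h import *
s=sensors.get_state(); print(s['eef_pos'].round(1),s['orientation'].round(2))
p,d,m=snap('wrist','pics/w1.png'); P,u,v=pts(d,m,np.ones(d.shape,bool))
k=np.all((P>[480,-215,120])&(P<[565,-125,137]),1); print(k.sum())
if k.sum()>10: print(cv2.minAreaRect(P[k,:2].astype(np.float32)),np.percentile(P[k],[1,50,99],0).round(1))
k=np.all((P>[480,-215,47])&(P<[565,-125,54]),1); print(k.sum(), cv2.minAreaRect(P[k,:2].astype(np.float32)))
E
```

```text
[ 508.4 -183.2  222.5] [ 1.7996e+02  1.0000e-02 -2.9060e+01]
1159
((520.5186767578125, -166.6732940673828), (49.85975646972656, 14.696545600891113), 62.5709342956543) [[ 505.2 -190.6  121.2]
 [ 521.3 -167.2  130. ]
 [ 536.8 -144.3  132.5]]
646 ((520.7467041015625, -167.45802307128906), (64.35647583007812, 28.119552612304688), 61.425941467285156)
```

View pics/w1.png

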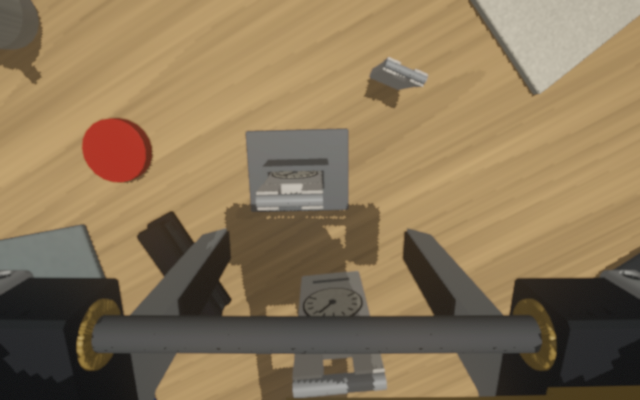

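step_arm(
  commands="0.33 -2.01 0 -0.013 9.4;0.33 -2.01 0 -0.013 9.4;0.33 -2.01 4 -0.013 9.4;0.33 -2.01 8 -0.013 9.4;0.33 -2.01 11.5 -0.013 9.4;0.33 -2.01 11.5 -0.013 9.4;0.33 -2.01 11.5 -0.013 9.4;0.33 -2.01 11.5 -0.013 9.4",
)

```text
time: 2.95
eef_pos: [522.8, -167.8, 110.4]
orientation: [-180.0, -0.3, -28.3]
wrist_force: [0.0, 0.1, -1.3]
width: 0.999
finger_force: 0.0
```

step_arm(
  commands="0 0 0 0 4.5;0 0 0 0 4.5;0 0 0 0 4.5;0 0 0 0 4.5;0 0 0 0 4.5;0 0 0 0 4.5;0 0 0 0 4.5;0 0 0 0 4.5;0 0 0 0 4.5;0 0 0 0 4.5",
  newtons=20,
)

```text
time: 3.95
eef_pos: [521.5, -166.4, 107.4]
orientation: [180.0, 0.0, -28.3]
wrist_force: [-0.1, 0.4, -0.6]
width: 0.531
finger_force: 19.9
```

step_arm(
  commands="0 0 -1 0 4.5;0 0 -2.5 0 4.5;0 0 -4 0 4.5;0 0 -5.5 0 4.5;0 0 -7.5 0 4.5;0 0 -7.5 0 4.5;0 0 -7.5 0 4.5;0 0 -7.5 0 4.5",
  newtons=25,
)

```text
time: 4.75
eef_pos: [521.1, -166.3, 181.6]
orientation: [180.0, 0.1, -28.3]
wrist_force: [0.2, 0.1, -2.2]
width: 0.534
finger_force: 24.9
```

```bash
python3 - <<'E'
from h import *
s=sensors.get_state(); print(s['eef_pos'].round(1),s['wrist_force'].round(2),s['finger_force'],s['torque'].round(2))
p,d,m=snap('wrist'); P,u,v=pts(d,m,np.ones(d.shape,bool))
p,d,m=snap('scene','pics/s2.png'); cv2.imwrite('pics/s2c.png',cv2.resize(p[150:330,200:400,::-1],None,fx=2.5,fy=2.5))
e=s['eef_pos'];th=np.radians(s['orientation'][2]);tx=np.array([np.cos(th),np.sin(th)]);ty=np.array([np.sin(th),-np.cos(th)])
a=np.radians(-18);X=np.array([np.cos(a),np.sin(a)])
t=np.array([502.7,167.4])+95*X; D=t-e[:2]; print('target',t,'shift',D@tx,D@ty)
P,u,v=pts(d,m,np.ones(d.shape,bool)); k=np.all((P>[480,-215,75])&(P<[565,-125,190]),1);F=P[k]
x=(F[:,:2]-e[:2])@tx; y=(F[:,:2]-e[:2])@ty
k=(abs(x)<15)&(abs(y)<35);F=F[k];print(k.sum(),np.percentile(np.c_[x[k],y[k],F[:,2]],[2,50,98],0).round(1))
E
```

```text
[ 521.1 -166.3  181.6] [ 0.25  0.05 -2.23] 24.931891775304393 [ 0.13 -0.02 -0.01]
target [593.05036905 138.04338553] shift -80.70561130011122 -302.13258428021254
1231 [[ -0.9 -29.   84. ]
 [  7.9   1.9 142. ]
 [ 10.9  30.5 188.2]]
```

View pics/s2c.png

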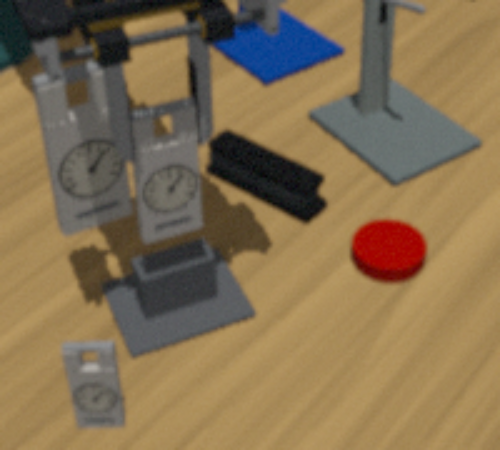

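The dial gauge is out of the holder and held upright: its body is at (168,175) above the pocket, which is at (175,275) and now empty. The bystanders haven't moved.

step_arm(
  commands="-0.6 -2.5 0 0 4.5;-1.6 -6 0 -0.03 4.5;-2.7 -10 0 -0.06 4.5;-3.7 -14 0 -0.1 4.5;-4.8 -18 0 -0.14 4.5;-5.9 -22 0 -0.18 4.5;-6.9 -26 0 -0.18 4.5;-7.7 -29 0 -0.18 4.5;-8.07 -30.2 0 -0.18 4.5;-8.07 -30.2 0 -0.18 4.5",
)

```text
time: 5.85
eef_pos: [593.1, 138.8, 181.3]
orientation: [179.9, 0.1, -17.8]
wrist_force: [0.2, -1.6, -1.5]
width: 0.534
finger_force: 24.9
```

step_arm(
  commands="0 0 0.5 0 4.5;0 0 1.2 0 4.5;0 0 1.8 0 4.5;0 0 1.8 0 4.5;0 0 1.8 0 4.5;0 0 1.8 0 4.5",
)

```text
time: 6.45
eef_pos: [593.6, 137.4, 164.8]
orientation: [-180.0, -0.0, -18.0]
wrist_force: [-0.2, -0.8, -0.6]
width: 0.529
finger_force: 24.9
```

```bash
cat > look.py <<'E'
from h import *
import sys
s=sensors.get_state(); e=s['eef_pos']; print(e.round(1),s['orientation'].round(2),s['wrist_force'].round(2))
a=np.radians(-18); X=np.array([np.cos(a),np.sin(a)]);Y=np.array([-X[1],X[0]]); O=np.array([502.7,167.4])
print('eye in stand frame x,y,z',(e[:2]-O)@X,(e[:2]-O)@Y,e[2]+2)
for c in ('scene','top','wrist'):
    p,d,m=snap(c,f'pics/{c}_{sys.argv[1]}.png'); P,u,v=pts(d,m,np.ones(d.shape,bool))
    D=P[:,:2]-O;x=D@X;y=D@Y;z=P[:,2]
    k=(x>12)&(x<68)&(abs(y)<10)&(z>140)&(z<178)
    if k.sum()>8:
        print(c,'peg n',k.sum(),'x',x[k].min().round(),x[k].max().round(),'y',np.median(y[k]).round(1),np.percentile(y[k],[3,97]).round(1),'h',np.percentile(z[k]-4-(x[k]-6)*12/59,[20,50,80]).round(1))
    k=(x>-12)&(x<12)&(abs(y)<28)&(z>181)&(z<190)
    if k.sum()>8: print(c,'post',k.sum(),cv2.minAreaRect(np.c_[x,y][k].astype(np.float32)))
    k=(x>75)&(x<112)&(abs(y)<25)&(z>60)&(z<155)
    if k.sum()>8: print(c,'gauge face',np.percentile(np.c_[x,y,z][k],[2,50,98],0).round(1).tolist())
E
python3 look.py 3
```

```text
[593.6 137.4 164.8] [-1.7999e+02 -3.0000e-02 -1.7980e+01] [-0.22 -0.83 -0.61]
eye in stand frame x,y,z 95.75006638114246 -0.45212797040913094 166.7932331526666
scene peg n 33 x 13.0 48.0 y -3.1 [-4.6  0.4] h [145.  147.5 148.8]
scene post 32 ((1.185673713684082, -8.061525344848633), (22.595624923706055, 12.636984825134277), 89.60189056396484)
scene gauge face [[97.9, -24.8, 66.0], [103.8, -2.1, 114.2], [106.1, 21.6, 154.5]]
top peg n 73 x 12.0 64.0 y -0.7 [-4.2  3.7] h [146.6 148.6 151. ]
top post 78 ((-0.6599922180175781, -0.03726959228515625), (11.872623443603516, 35.51282501220703), 1.3651551008224487)
wrist peg n 441 x 12.0 64.0 y 0.8 [-2.7  4.8] h [148.6 150.1 150.9]
wrist gauge face [[101.6, -23.7, 69.5], [102.3, -0.3, 126.2], [103.8, 23.2, 154.2]]
```

step_arm(
  commands="0 -0.1 0.3 0 4.5;-1 -0.1 0.35 0 4.5;-2 -0.1 0.35 0 4.5;-3 -0.1 0.4 0 4.5;-3.5 -0.1 0.5 0 4.5;-4 -0.1 0.6 0 4.5;-4.5 -0.1 0.7 0 4.5;-4.5 -0.1 0.7 0 4.5;-4.5 -0.1 0.7 0 4.5",
)

```text
time: 7.5
eef_pos: [551.0, 152.5, 157.5]
orientation: [180.0, -0.0, -17.9]
wrist_force: [0.5, 0.8, -0.7]
width: 0.529
finger_force: 24.9
```

```bash
python3 look.py 4; python3 - <<'E'
import cv2,numpy as np
a=cv2.imread('pics/scene_4.png')[120:260,300:440];b=cv2.imread('pics/wrist_4.png')
cv2.imwrite('pics/v4.png',np.hstack([cv2.resize(a,(400,400),interpolation=3),cv2.resize(b[100:400,170:470],(400,400))]))
E
```

```text
[551.  152.5 157.5] [ 1.800e+02 -2.000e-02 -1.795e+01] [ 0.47  0.8  -0.67]
eye in stand frame x,y,z 50.56516478604738 0.7822017301188929 159.48183309510475
scene peg n 78 x 47.0 66.0 y 2.1 [-9.   9.8] h [133.3 145.9 155.4]
scene post 21 ((3.7040436267852783, -13.10108470916748), (15.43006420135498, 9.85248851776123), 60.755611419677734)
top peg n 17 x 12.0 25.0 y 0.4 [-3.8  3.6] h [147.7 148.6 150.4]
top post 76 ((-0.6995587348937988, -0.10236740112304688), (35.56477737426758, 11.844393730163574), 89.01325225830078)
wrist peg n 1842 x 14.0 64.0 y 0.3 [-9.3  9.5] h [136.2 149.1 151.1]
wrist post 2217 ((-0.4714994430541992, 1.371500015258789), (35.91665267944336, 13.074270248413086), 89.47239685058594)
```

View pics/v4.png

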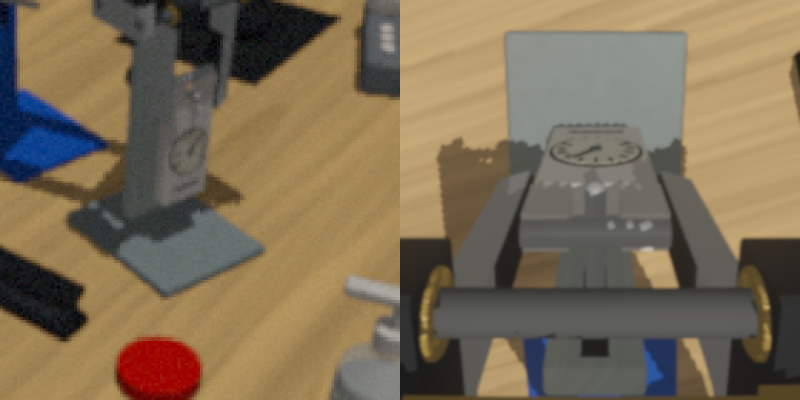

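The wrist view shows the peg tip coming out through the window at about (595,188), centred between the cheeks, so the peg is threaded. I'll continue down the slope.

step_arm(
  commands="-0.6 -0.04 0.12 0 4.5;-1.2 -0.04 0.24 0 4.5;-1.8 -0.04 0.36 0 4.5;-2.4 -0.04 0.48 0 4.5;-2.9 -0.04 0.58 0 4.5;-3.3 -0.04 0.67 0 4.5;-3.3 -0.04 0.67 0 4.5;-3.3 -0.04 0.67 0 4.5;-3.3 -0.04 0.67 0 4.5",
)

```text
time: 8.55
eef_pos: [519.9, 163.0, 150.9]
orientation: [-180.0, -0.0, -18.0]
wrist_force: [-0.1, -0.1, -1.0]
width: 0.528
finger_force: 24.9
```

```bash
python3 look.py 5
```

```text
[519.9 163.  150.9] [-1.800e+02 -2.000e-02 -1.795e+01] [-0.15 -0.09 -1.01]
eye in stand frame x,y,z 17.70877659833333 1.1505723992650532 152.86858415016653
scene peg n 97 x 13.0 64.0 y -1.6 [-8.9  9.4] h [143.1 148.2 160.6]
scene post 31 ((1.8786416053771973, 9.790907859802246), (32.62166976928711, 14.010727882385254), 83.8687973022461)
wrist peg n 3209 x 12.0 63.0 y 0.6 [-9.1  9. ] h [148.5 150.8 166.8]
wrist post 234 ((7.7185444831848145, 1.3227481842041016), (50.64418029785156, 8.394380569458008), 89.84407043457031)
```

step_arm(
  commands="-0.1 0 0.1 0 4.5;-0.2 0 0.2 0 4.5;-0.3 0 0.3 0 4.5;-0.4 0 0.4 0 4.5;-0.4 0 0.4 0 4.5;-0.4 0 0.4 0 4.5",
)

```text
time: 9.3
eef_pos: [515.8, 164.3, 146.7]
orientation: [180.0, -0.0, -17.9]
wrist_force: [-0.3, -0.2, -0.8]
width: 0.533
finger_force: 24.9
```

step_arm(
  commands="-0.03 0 0 0 4.5;-0.06 0 0 0 4.5;-0.06 0 0 0 4.5;-0.06 0 0 0 4.5",
)

```text
time: 9.7
eef_pos: [515.3, 164.5, 146.8]
orientation: [180.0, -0.0, -17.9]
wrist_force: [0.2, -0.1, -1.6]
width: 0.531
finger_force: 24.9
```

step_arm(
  commands="-0.02 0 0 0 4.5;-0.04 0 0 0 4.5;-0.04 0 0 0 4.5;-0.04 0 0 0 4.5",
)

```text
time: 10.1
eef_pos: [514.9, 164.6, 146.8]
orientation: [180.0, -0.0, -17.9]
wrist_force: [0.5, 0.8, -1.0]
width: 0.532
finger_force: 24.9
```

step_arm(
  commands="-0.02 0 0 0 4.5;-0.04 0 0 0 4.5;-0.04 0 0 0 4.5;-0.04 0 0 0 4.5",
)

```text
time: 10.5
eef_pos: [514.6, 164.8, 146.7]
orientation: [180.0, -0.0, -17.9]
wrist_force: [-0.4, 0.8, -1.3]
width: 0.533
finger_force: 24.9
```

step_arm(
  commands="-0.02 0 0 0 4.5;-0.04 0 0 0 4.5;-0.04 0 0 0 4.5;-0.04 0 0 0 4.5",
)

```text
time: 10.9
eef_pos: [514.6, 164.7, 146.8]
orientation: [-180.0, -0.1, -18.0]
wrist_force: [2.6, -0.9, -2.3]
width: 0.532
finger_force: 24.9
```

step_arm(
  commands="-0.02 0 0 0 4.5;-0.03 0 0 0 4.5;-0.03 0 0 0 4.5;-0.03 0 0 0 4.5",
)

```text
time: 11.3
eef_pos: [514.5, 164.8, 146.8]
orientation: [-180.0, -0.1, -18.0]
wrist_force: [4.5, -0.4, -3.2]
width: 0.525
finger_force: 24.9
```

Contact with the post at about 4.5 N. I'll back off slightly and lower to find the peg.

step_arm(
  commands="0.09 0 0 0 4.5;0.09 0 0.1 0 4.5;0.09 0 0.2 0 4.5;0.09 0 0.2 0 4.5;0.09 0 0.2 0 4.5",
)

```text
time: 11.8
eef_pos: [514.6, 164.9, 144.9]
orientation: [-180.0, 0.0, -17.9]
wrist_force: [1.2, -0.6, 0.2]
width: 0.531
finger_force: 24.9
```

step_arm(
  commands="0 0 0.04 0 4.5;0 0 0.08 0 4.5;0 0 0.08 0 4.5;0 0 0.08 0 4.5",
)

```text
time: 12.2
eef_pos: [514.6, 164.7, 143.8]
orientation: [180.0, 0.0, -17.9]
wrist_force: [1.3, 0.2, 0.2]
width: 0.53
finger_force: 24.9
```

step_arm(
  commands="0 0 0.03 0 4.5;0 0 0.05 0 4.5;0 0 0.05 0 4.5;0 0 0.05 0 4.5",
)

```text
time: 12.6
eef_pos: [514.6, 164.7, 143.3]
orientation: [180.0, 0.0, -17.9]
wrist_force: [1.5, 0.0, -0.5]
width: 0.53
finger_force: 24.9
```

step_arm(
  commands="0 0 0.03 0 4.5;0 0 0.05 0 4.5;0 0 0.05 0 4.5;0 0 0.05 0 4.5",
)

```text
time: 13.0
eef_pos: [514.6, 164.7, 142.8]
orientation: [180.0, 0.0, -17.9]
wrist_force: [0.3, 0.1, -0.7]
width: 0.537
finger_force: 24.9
```

step_arm(
  commands="0 0 0.03 0 4.5;0 0 0.05 0 4.5;0 0 0.05 0 4.5;0 0 0.05 0 4.5",
)

```text
time: 13.4
eef_pos: [514.6, 164.7, 142.4]
orientation: [180.0, 0.0, -17.9]
wrist_force: [0.3, -0.3, -1.3]
width: 0.532
finger_force: 24.9
```

step_arm(
  commands="0 0 0.02 0 4.5;0 0 0.04 0 4.5;0 0 0.04 0 4.5;0 0 0.04 0 4.5",
)

```text
time: 13.8
eef_pos: [514.6, 164.7, 142.0]
orientation: [180.0, 0.0, -17.9]
wrist_force: [0.1, -0.5, -1.1]
width: 0.53
finger_force: 24.9
```

step_arm(
  commands="0 0 0.02 0 4.5;0 0 0.04 0 4.5;0 0 0.04 0 4.5;0 0 0.04 0 4.5",
)

```text
time: 14.2
eef_pos: [514.7, 164.7, 141.8]
orientation: [180.0, -0.0, -17.9]
wrist_force: [-0.3, -0.5, -1.2]
width: 0.532
finger_force: 24.9
```

step_arm(
  commands="0 0 0.02 0 4.5;0 0 0.04 0 4.5;0 0 0.04 0 4.5;0 0 0.04 0 4.5",
)

```text
time: 14.6
eef_pos: [514.8, 164.7, 141.6]
orientation: [-180.0, -0.0, -17.9]
wrist_force: [-1.9, -0.4, 2.7]
width: 0.53
finger_force: 24.9
```

step_arm(
  commands="0 0 0.02 0 4.5;0 0 0.03 0 4.5;0 0 0.03 0 4.5;0 0 0.03 0 4.5",
)

```text
time: 15.0
eef_pos: [514.8, 164.7, 141.4]
orientation: [-180.0, -0.0, -17.9]
wrist_force: [-1.6, -0.2, 4.6]
width: 0.531
finger_force: 24.9
```

Bearing on the peg at about 5 N. I'll nudge it home, then open the fingers gently.

step_arm(
  commands="-0.05 0 -0.02 0 4.5;-0.05 0 -0.02 0 4.5;-0.05 0 -0.02 0 4.5;-0.05 0 -0.02 0 4.5",
)

```text
time: 15.4
eef_pos: [514.7, 164.8, 141.4]
orientation: [-180.0, -0.1, -18.0]
wrist_force: [-0.1, -0.8, 4.4]
width: 0.528
finger_force: 24.9
```

step_arm(
  commands="0 0 0 0 4.8;0 0 0 0 4.9;0 0 0 0 5.0;0 0 0 0 5.1;0 0 0 0 5.2;0 0 0 0 5.4;0 0 0 0 5.6;0 0 0 0 5.8",
  newtons=6,
)

```text
time: 16.2
eef_pos: [514.2, 164.9, 141.0]
orientation: [180.0, 0.0, -17.9]
wrist_force: [0.3, 0.8, -0.7]
width: 0.616
finger_force: 0.0
```

```bash
cat > g.py <<'E'
from h import *
import sys
s=sensors.get_state(); print(s['eef_pos'].round(1),s['wrist_force'].round(2),s['finger_force'],s['width'])
a=np.radians(-18); X=np.array([np.cos(a),np.sin(a)]);Y=np.array([-X[1],X[0]]); O=np.array([502.5,168.0])
for c in ('scene','top','wrist'):
    p,d,m=snap(c,f'pics/{c}_{sys.argv[1]}.png'); P,u,v=pts(d,m,np.ones(d.shape,bool))
    D=P[:,:2]-O;x=D@X;y=D@Y;z=P[:,2]
    k=(x>10)&(x<35)&(abs(y)<24)&(z>48)&(z<125); A=np.c_[x,y,z][k]
    if len(A)>30:
        C=A[A[:,0]>np.median(A[:,0])-3]; q=np.linalg.lstsq(np.c_[C[:,1:]-C[:,1:].mean(0),np.ones(len(C))],C[:,0],rcond=None)[0]
        print(c,'face n',len(C),'dx/dy,dx/dz,x',q.round(3),'range',np.percentile(A,[2,98],0).round(1).tolist())
    k=(x>6)&(x<24)&(abs(y)<32)&(z>158)&(z<172)
    if k.sum()>10: print(c,'top',k.sum(),np.percentile(np.c_[x,y,z][k],[2,50,98],0).round(1).tolist())
E
python3 g.py 6
```

```text
[514.2 164.9 141. ] [ 0.34  0.75 -0.73] 0.0 0.6160400534644053
scene face n 348 dx/dy,dx/dz,x [-2.0000e-03 -1.7000e-02  2.1923e+01] range [[18.8, -23.4, 49.7], [24.8, 21.8, 123.4]]
scene top 107 [[6.3, -30.5, 158.5], [16.5, 4.4, 163.2], [22.9, 31.1, 171.1]]
wrist face n 2134 dx/dy,dx/dz,x [ 0.0000e+00 -1.8000e-02  2.0442e+01] range [[19.2, -23.2, 50.7], [21.7, 23.1, 124.1]]
wrist top 3734 [[7.6, -29.8, 158.5], [15.0, 0.2, 164.6], [21.1, 30.3, 170.5]]
```

It is hanging square, upright and against the post. I'll open wider and pull away upward.

step_arm(
  commands="0 0 0 0 8;0 0 0 0 8;0 0 0 0 8;0 0 0 0 8;0 0 -1 0 8;0 0 -3 0 8;0 0 -6 0 8;0 0 -10 0 8;0 0 -13 0 8;0 0 -13 0 8",
)

```text
time: 17.35
eef_pos: [516.4, 165.3, 278.1]
orientation: [-179.7, -0.6, -17.9]
wrist_force: [0.7, 0.6, 1.0]
width: 0.851
finger_force: 0.0
```

```bash
python3 g.py 7; python3 -c "
import cv2
cv2.imwrite('pics/v7.png',cv2.resize(cv2.imread('pics/scene_7.png')[120:340,190:470],None,fx=2.3,fy=2.3,interpolation=3))"
```

```text
[516.4 165.3 278.1] [0.71 0.58 1.05] 0.0 0.8506294036712752
scene face n 346 dx/dy,dx/dz,x [-9.0000e-03 -1.4000e-02  2.1877e+01] range [[17.8, -23.7, 50.0], [24.6, 22.7, 123.9]]
scene top 92 [[6.3, -25.6, 158.3], [16.2, -2.4, 162.5], [22.0, 23.9, 171.0]]
wrist face n 585 dx/dy,dx/dz,x [-1.0000e-03 -1.6000e-02  2.0345e+01] range [[19.2, -23.1, 52.0], [21.4, 23.1, 123.4]]
wrist top 938 [[6.2, -23.4, 158.5], [13.5, 0.6, 164.5], [19.1, 24.5, 166.7]]
```

View pics/v7.png

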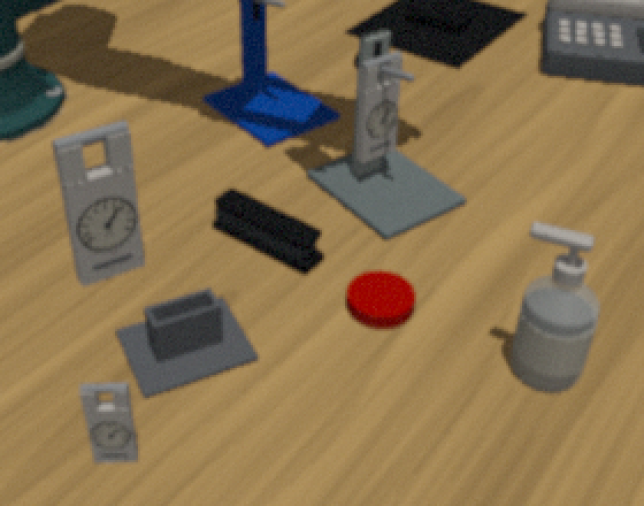

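The gauge hangs on the grey stand's peg at (378,110), dial outward, and the bystanders haven't moved. I'll hand it in.

```bash
python3 -c "
from bench import manip; print(manip.sign_off())"
```

```text
the job is handed in; nothing more can be done
None
```

The gauge hangs released on the grey stand's peg, dial outward, back against the post and about 1° off upright, with the bystanders where they were; the job is handed in, but sign-off returned no verdict.

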